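# Lamp-sanitise the washed shakers in the roll-top cabinet

### The arm

A 7-joint arm with a two-finger parallel gripper is mounted at the origin on the work surface. World frame = base frame: x ahead of the robot, y to its left, z up, the work surface at z = 0. Lengths are in mm, angles in rad, forces in N, time in s.
With the tool pointing down it reaches from about 350 to 900 mm from the base axis. Payload 7.2 kg.
Tool frame: the origin (TCP) lies on the mounting face of the last link; the fingertips stand 182 mm ahead of it and the grasp point (between the pads) lies 163 mm ahead of it; z points along the fingers, y is the line along which they close (so a half turn about z gives the same grasp; the last joint's range is limited). The gripper opens to 88 mm and grips with 3 to 60 N. Pads are 20 mm wide; open, the fingers measure 115 mm over their backs; the gripper's body (75 mm by 178 mm) begins 61 mm behind the grasp point.
Start: joints at [1.088, 0.411, -0.013, 1.596, 0.006, 1.134, -0.082], TCP at [251.866, -572.002, 404.653] pointing down, gripper open.
Joint ranges: [-2.95, 2.95], [-0.29, 1.99], [-1.47, 1.44], [0.14, 2.54], [-1.03, 4.17], [0.13, 1.85], [-2.86, 2.86]. Speed limits (rad/s): [2.39, 2.39, 3.01, 3.01, 3.14, 3.14, 3.14].

### API

Orientations are given as a unit quaternion [w, x, y, z].
In Python, from plant import ctrl, eyes, search_frame, masks_of gives the robot as it stands. The module is installed in compiled form; this text tells all that it offers.
- The arm moves only by the shell command python3 -m pendant 'ROWS' [FORCE]. ROWS is JSON, a list that holds one entry, the list of rows, each a list of 7 numbers: the gripper command: -1 is shut, 1 is fully open, values between are in proportion, then the shift along the tool's x, y, z in cm, then the turn, a rotation vector about the tool's x, y, z in degrees. A call has 1 to 20 rows; each row is the pose to reach, as a shift and turn from the pose commanded when the call began, along the tool's axes at that moment; what a row does not reach only later rows make up. A row lasts 1/12 s, in which the tool goes at most 41.7 mm and 7.16 degrees, less where a joint would pass 70% of its speed; a pose out of reach is approached as far as the arm can. A call with a gripper value outside its range is refused whole. The fingers move at their own pace and stop on an object; FORCE is the grip in N (left out, the last holds). Time passes only in rows, so rows that repeat a pose let the fingers close. It gives the time, the measured TCP pose, the force, the opening and the grip force at its end, in the units of the state.
- ctrl.get_obs(): the state, without advancing time (a new reading comes with each control period).
- eyes.grab_frame(name): name is "scene" or "side" or "wrist"; returns a dict with "color" (420x560x3 uint8, red, green, blue), "intrinsics" (3x3 intrinsics, pixels), "k1" (the pictures are not rectified: a ray, as slopes to the right and down, at radius r is drawn at 1 + k1 r^2 times it, then the intrinsics apply), "xyz" and "attitude" of the camera in the world. Camera axes: x right, y up, looking along -z (the intrinsics and any distortion apply to the point x, -y, -z); pixel columns grow to the right and rows downward; lengths in mm; the calibration is good to about 2 mm. A picture is of the moment at which its call begins. There is no depth.
- ctrl.close_job(): hands the job in; it is judged then, once.
Trained networks look in the newest picture that a camera, given by its name, has taken for a name from the list of things; names that differ only in an ending like _2 or _b are one class to them, and where a whole thing is asked for, a point or a joint stands for the part that bears it (a point fixed in the world has none). Each returns a list of dicts, best first, with "p" (0 to 1); they miss things now and then, are a little off and sometimes report something else, mostly with a low value. They report only what shows in the picture. A call takes as long as a camera call. They do not tell look-alikes from the thing itself.
- search_frame(camera, thing): "position" ([column, row] in pixels, amid what is visible of it).
- masks_of(camera, thing): "pixels" (420x560 bool, what is visible of it) and "position" ([column, row] in pixels, amid what is visible of it).
The state is a dict: "time_s": time; "joint_positions": joint angles; "qd": joint speeds; "joint_efforts": joint torques, N m; "eef_pos": TCP position; "tool_rot": TCP orientation; "wrist_force": force on the tool from outside, world axes, zero at the start; "wrist_torque": the same for the moment, N m; "finger_gap": opening from 0.0 (shut) to 1.0 (fully open); "finger_force": force on a finger pad.
Only numpy, scipy, OpenCV 4.12 (cv2) and the standard library are available. Lean on these libraries where they do the work, as an engineer would, in place of code of your own. Each camera call takes 0.05 s, during which the arm holds its last target. There are 200 camera calls.

### The job

The washed shakers on the drying mat have to go into the roll-top lamp cabinet for sanitising. Turn the isolator off, roll the tambour cover all the way up, stand every shaker upright on the cabinet floor, roll the cover fully down again and turn the isolator back on. The lamp must never be switched on while the cover is open; leave the spoon, the bowl and the jar where they are.

Things in the scene. Friction and masses are not known exactly. Their poses are not given: they have to be found in the camera images.
- cabinet: Fixed roll-top cabinet, 404 mm wide (y), 312 deep (x), 206 high. Origin: middle of its underside; open front faces its own -x, z up. Two wooden end panels, inner faces at y = +-190 mm, tops a half circle of radius 156 mm about the line x = 0, z = 50 mm. Cover up: open from above and in front from x = -142 to +20 mm; behind that a fixed curved white back.
- cabinet_floor (a point): On the cabinet's flat inner steel floor (12 mm above the counter), at mid-width, 50 mm in front of the cabinet's origin; axes as the cabinet's. The floor runs from 92 mm before to 188 mm behind this point (behind 70 mm: under the fixed back); a sill 34 mm above the counter edges its front.
- cover (a joint): Tambour cover of brown slats: a shell of outer radius 150 mm on a circular track about the cabinet's line x = 0, z = 50 mm (along y). Rad: 0 fully down (stop), 1.66 fully up (stop); opening carries its front edge up and back over the top. Stays where it is left; up to 6 N at the grip moves it.
- cover_grip (a point): Centre of the cover's grip, a dark steel barrel 22 mm thick, 40 mm long, along the cabinet's y, on a 14 mm stem, 42 mm off the cover. At cover value q: cabinet x = -0.192 cos(q+0.052), y = 0, z = 0.05 + 0.192 sin(q+0.052) m. Tool down, pinch its two flat ends (closing along the cabinet's y); it turns between the pads as you follow the arc.
- isolator: Grey isolator box, fixed, 100 (x) by 90 (y) by 90 mm high, with a red handle on top turning about the vertical axis through its origin; origin at the middle of its underside. A black mark on its top lies towards its own +x (off), a red mark 60 degrees clockwise of that (on).
- switch (a joint): Isolator handle, rad, growing clockwise seen from above: 0 off (nose to the black mark), 1.047 on (nose to the red mark). Stops at both ends; a spring detent (about 0.2 Nm at most) pulls it into whichever end is nearer. The bar's nose points along the isolator's +x turned clockwise by the value.
- switch_grip (a point): Grip point on the handle's turning axis, 127 mm above the counter. The handle is a red upright bar 76 mm long, 16 mm thick; it reaches 15 mm above this point and 19 mm below. x axis: along the bar towards its nose. Take it from above across its thickness.
- mat: Dark rubber drying mat, fixed, 230 (x) by 215 (y) by 4 mm thick, on which the shakers start; origin at the middle of its underside.
- shaker1: Shaker, clear glass cylinder with a perforated chrome cap on a heavy steel foot, 105 mm high, about 0.25 kg, loose; origin at the middle of its underside, z towards the cap. Foot 66 mm in diameter, 14 mm high; from there to 101 mm it is 48 mm in diameter. May be absent.
- shaker2: Shaker, green glass cylinder with a perforated chrome cap on a heavy steel foot, 105 mm high, about 0.25 kg, loose; origin at the middle of its underside, z towards the cap. Foot 66 mm in diameter, 14 mm high; from there to 101 mm it is 48 mm in diameter. May be absent.
- shaker3: Shaker, amber glass cylinder with a perforated chrome cap on a heavy steel foot, 105 mm high, about 0.25 kg, loose; origin at the middle of its underside, z towards the cap. Foot 66 mm in diameter, 14 mm high; from there to 101 mm it is 48 mm in diameter. May be absent.
- shaker4: Shaker, blue-glazed cylinder with a perforated chrome cap on a heavy steel foot, 105 mm high, about 0.25 kg, loose; origin at the middle of its underside, z towards the cap. Foot 66 mm in diameter, 14 mm high; from there to 101 mm it is 48 mm in diameter. May be absent.
- spoon: Bystander: wooden spoon 160 mm long lying on the counter; origin near its middle, x along it.
- bowl: Bystander: terracotta bowl 120 mm across, 55 mm high; origin under its centre.
- jar: Bystander: amber glass jar 70 mm in diameter, 120 mm high; origin under its centre.
Not all that is in view belongs to the job. Of the things shaped like the isolator, the grey one is meant.

How it is judged:
By the outcome, as a careful person would: the job done as asked, in the order asked, and still so for the second after the job is handed in, with the robot touching nothing.
Of shaker1, shaker2, shaker3, shaker4 only 2 to 3 are there at a start; the rules pass over those that are not, and their reading is None.
At some moment in a run one of shaker1, shaker2, shaker3, shaker4 may be knocked a few centimetres aside while the robot is not near it.
Once in a run the grip may slacken for a moment while it holds something.
It also fails if it takes over 210 s, if anything falls off the work surface, if the arm or the gripper's body presses on something with over 40 N, if the wrist force passes 120 N, or if a joint passes its speed limit or range.

## Working session

There is one attempt and no reset: what is moved stays moved. The work goes in short steps, Python scripts to look and compute and a shell command to move; the robot and the scene stay as the last step left them, time stands still between calls to the robot, and variables do not carry over. Pictures are saved under pics/ and viewed, at most 16 in all, crops included, and the job is handed in when it is done.

```bash
mkdir -p pics
cat > h.py <<'E'
import numpy as np, cv2, json
from scipy.spatial.transform import Rotation as R
from plant import ctrl, eyes, search_frame, masks_of
def q2R(q): return R.from_quat([q[1],q[2],q[3],q[0]])
def grab(n,save=None):
    f=eyes.grab_frame(n)
    if save: cv2.imwrite('pics/'+save,cv2.cvtColor(f['color'],cv2.COLOR_RGB2BGR))
    return f
def camR(f):
    a=np.array(f['attitude'],float)
    return q2R(a).as_matrix() if a.size==4 else a.reshape(3,3)
def ray(f,px):
    K=np.array(f['intrinsics']);k=f['k1']
    d=np.array([(px[0]-K[0,2])/K[0,0],(px[1]-K[1,2])/K[1,1]]);u=d.copy()
    for _ in range(20): u=d/(1+k*(u@u))
    return np.array(f['xyz'],float),camR(f)@np.array([u[0],-u[1],-1])
def onz(f,px,z):
    o,d=ray(f,px);return o+d*(z-o[2])/d[2]
def proj(f,P):
    c=camR(f).T@(np.array(P,float)-np.array(f['xyz']));u=np.array([c[0],-c[1]])/-c[2]
    u=u*(1+f['k1']*(u@u));K=np.array(f['intrinsics']);return np.array([K[0,0]*u[0]+K[0,2],K[1,1]*u[1]+K[1,2]])
def tri(fps):
    A=np.zeros((3,3));b=np.zeros(3)
    for f,p in fps:
        o,d=ray(f,p);d/=np.linalg.norm(d);M=np.eye(3)-np.outer(d,d);A+=M;b+=M@o
    return np.linalg.solve(A,b)
def state():
    o=ctrl.get_obs();r=q2R(o['tool_rot']).as_matrix()
    print('t',o['time_s'],'tcp',np.round(o['eef_pos'],1),'grasp',np.round(np.array(o['eef_pos'])+163*r[:,2],1),'R',np.round(r,3).tolist(),'gap',o['finger_gap'],'F',np.round(o['wrist_force'],1));return o,r
def go(P,yaw=None):
    """shift(cm) in tool axes to bring grasp point to P, tool down with y-axis at world angle yaw(deg)"""
    o,r=state();g=np.array(o['eef_pos'])+163*r[:,2]
    if yaw is None: rt=r
    else:
        best=None
        for y in (yaw,yaw+180):
            a=np.radians(y);Y=np.array([np.cos(a),np.sin(a),0]);Z=np.array([0,0,-1]);m=np.c_[np.cross(Y,Z),Y,Z]
            v=R.from_matrix(r.T@m).as_rotvec(degrees=True)
            if best is None or np.linalg.norm(v)<np.linalg.norm(best[1]): best=(m,v)
        rt=best[0]
    tcp=np.array(P)-163*rt[:,2]
    print('shift cm',np.round(r.T@(tcp-np.array(o['eef_pos']))/10,2),'turn',np.round(R.from_matrix(r.T@rt).as_rotvec(degrees=True),1))
E
python3 - <<'E'
from h import *
state()
F={n:grab(n,n+'0.png') for n in('scene','side','wrist')}
for n,f in F.items(): print(n,np.round(f['xyz']),np.round(camR(f)[:,2],2),f['intrinsics'][0],f['k1'])
for n in('scene','side'):
  for t in('cabinet','cover_grip','isolator','switch_grip','mat','shaker1','shaker2','shaker3','shaker4','spoon','bowl','jar'):
    print(n,t,[(np.round(d['position']).tolist(),round(d['p'],2)) for d in search_frame(n,t)])
E
```

```text
t 0.0 tcp [ 251.8 -571.8  403.8] grasp [ 251.7 -571.6  240.8] R [[0.915, 0.403, -0.001], [0.403, -0.915, 0.001], [-0.0, -0.002, -1.0]] gap 0.9962521252898426 F [ 0.1 -0.2  0.2]
scene [1622. -280. 1076.] [ 0.73 -0.15  0.67] [468.17573798   0.         289.33571314] -0.11949151796543854
side [1010. -814. 1123.] [ 0.34 -0.54  0.77] [420.84875716   0.         279.86807251] 0.02404172427896429
wrist [ 326. -539.  384.] [0.27 0.12 0.96] [289.29194872   0.         280.68432494] -0.060391870207064206
scene cabinet [([292.0, 246.0], 0.89)]
scene cover_grip [([282.0, 208.0], 0.74)]
scene isolator [([188.0, 239.0], 0.64), ([189.0, 202.0], 0.6), ([135.0, 250.0], 0.59)]
scene switch_grip [([131.0, 234.0], 0.7), ([183.0, 224.0], 0.69), ([396.0, 208.0], 0.23)]
scene mat [([397.0, 209.0], 0.76), ([182.0, 223.0], 0.36)]
scene shaker1 [([389.0, 202.0], 0.95), ([413.0, 203.0], 0.94), ([231.0, 204.0], 0.67)]
scene shaker2 [([389.0, 202.0], 0.95), ([413.0, 203.0], 0.94), ([231.0, 204.0], 0.67)]
scene shaker3 [([389.0, 202.0], 0.95), ([413.0, 203.0], 0.94), ([231.0, 204.0], 0.67)]
scene shaker4 [([389.0, 2
[... 162 characters left out ...]
([216.0, 271.0], 0.53)]
side cover_grip [([291.0, 201.0], 0.58)]
side isolator [([217.0, 282.0], 0.97), ([183.0, 324.0], 0.86), ([180.0, 251.0], 0.56)]
side switch_grip [([213.0, 272.0], 0.78), ([178.0, 314.0], 0.77), ([174.0, 243.0], 0.55)]
side mat [([309.0, 142.0], 0.65), ([292.0, 204.0], 0.62), ([327.0, 142.0], 0.58)]
side shaker1 [([338.0, 134.0], 0.73), ([329.0, 141.0], 0.49)]
side shaker2 [([338.0, 134.0], 0.73), ([329.0, 141.0], 0.49)]
side shaker3 [([338.0, 134.0], 0.73), ([329.0, 141.0], 0.49)]
side shaker4 [([338.0, 134.0], 0.73), ([329.0, 141.0], 0.49)]
side spoon [([208.0, 229.0], 0.66)]
side bowl [([374.0, 169.0], 0.62), ([219.0, 281.0], 0.29)]
side jar [([272.0, 309.0], 0.58)]
```

Run:
```python
import cv2
for n,(x,y,w,h) in {'scene':(90,140,400,300),'side':(120,90,300,260)}.items():
    a=cv2.imread(f'pics/{n}0.png')[y:y+h,x:x+w]; cv2.imwrite(f'pics/{n}0c.png',cv2.resize(a,None,fx=2,fy=2,interpolation=cv2.INTER_CUBIC)[:600])
```

```text
(no output)
```

View pics/scene0c.png

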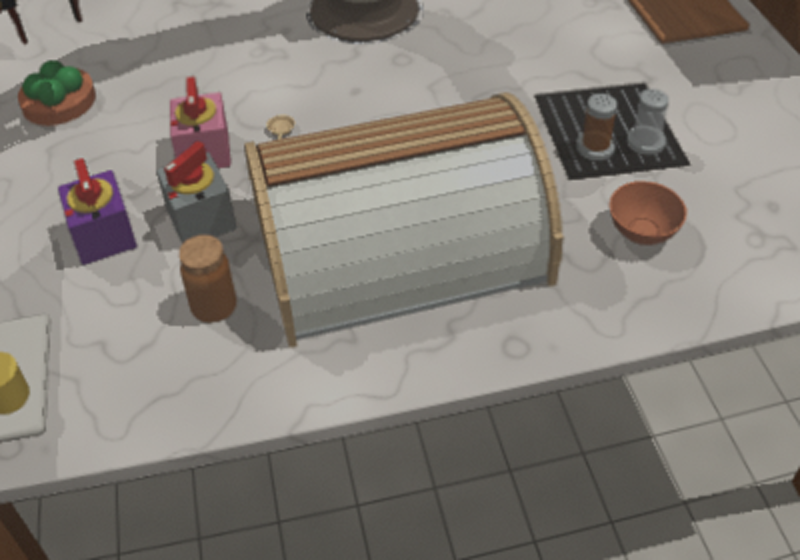

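View pics/side0c.png

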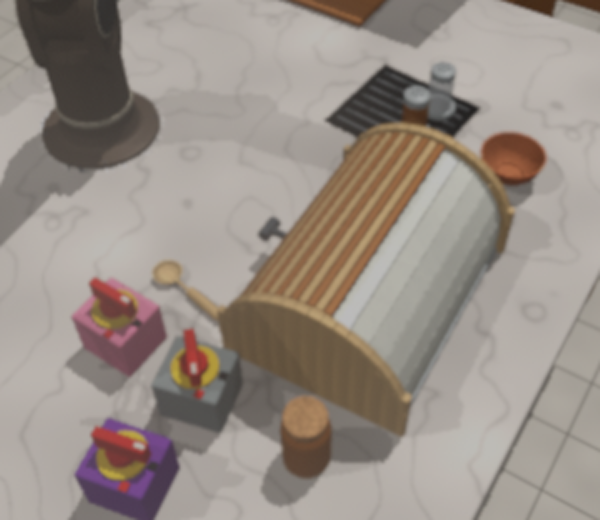

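The scene crop shows the cabinet closed, with grey isolator at full-frame (188,239) between pink and purple ones. Only the amber and clear shakers are on the mat, at (389,202) and (413,203). In the side crop the grip is at about (256,205).

Run:
```python
from h import *
from scipy.optimize import minimize
F={n:grab(n) for n in('scene','side')}
M={n:masks_of(n,'cabinet')[0]['pixels'] for n in F}
a=onz(F['scene'],(236,311),0);b=onz(F['scene'],(367.5,282),0);c=onz(F['side'],(322.5,306),0)
print(a,b,c,np.linalg.norm(a-b),'grip z60',onz(F['side'],(256,205),60))
th=np.linspace(0,np.pi,25);pr=[(-156,0),(156,0)]+[(156*np.cos(t),50+156*np.sin(t)) for t in th]
pts=np.array([(x,y,z) for y in(-202,202) for x,z in pr])
def cost(p,show=0):
    s=0
    for n in F:
        A=R.from_euler('z',p[2]).as_matrix();q=np.array([proj(F[n],A@v+[p[0],p[1],0]) for v in pts])
        im=np.zeros((420,560),np.uint8);cv2.fillConvexPoly(im,np.round(cv2.convexHull(q.astype(np.float32))*16).astype(int),1,shift=4)
        im=im>0;i=(im&M[n]).sum()/(im|M[n]).sum();s-=i
        if show:print(n,i)
    return s
v=b-a;yaw=np.arctan2(-v[0],v[1]);mid=(a+b)/2-156*np.array([np.cos(yaw),np.sin(yaw),0])
p0=[mid[0],mid[1],yaw];print(p0,cost(p0,1))
r=minimize(cost,p0,method='Nelder-Mead',options=dict(initial_simplex=[p0,[p0[0]+15,p0[1],yaw],[p0[0],p0[1]+15,yaw],[p0[0],p0[1],yaw+.06]]))
print(r.x,cost(r.x,1))
for x in(mid[0],r.x[0]):pass
for n in F: 
  for k,z in(('isolator',45),('switch_grip',127),('jar',60),('bowl',27),('spoon',5),('mat',4),('shaker1',52)):
    print(n,k,[np.round(onz(F[n],d['position'],z)[:2]).tolist()+[round(d['p'],2)] for d in search_frame(n,k)])
# isolator points from side crop (top z=90)
for s,q,z in(('black',(227,375),90),('red',(200,395),90),('topR',(241,350),90),('topL',(157,385),90),('topB',(226,398),90),('h1',(190,335),142),('h2',(197,372),142)):
  print(s,np.round(onz(F['side'],(q[0]/2+120,q[1]/2+90),z)[:2]))
```

```text
[ 804.41665005 -268.40184222    0.        ] [795.12466843 127.15523909   0.        ] [ 812.1095159 -264.6083998    0.       ] 395.6662046488487 grip z60 [461.86755497 -86.20229102  60.        ]
scene 0.94259038537942
side 0.93118264422061
[np.float64(643.8136834825902), np.float64(-74.28686725829935), np.float64(0.02348655466795012)] -1.87377302960003
scene 0.9558235607675906
side 0.9454081993910642
[ 6.44469873e+02 -7.90244444e+01  4.02736597e-02] -1.9012317601586548
scene isolator [[514.0, -543.0, 0.92], [344.0, -356.0, 0.89], [537.0, -373.0, 0.68]]
scene switch_grip [[543.0, -381.0, 0.78], [533.0, -538.0, 0.7], [407.0, -351.0, 0.48]]
scene jar [[712.0, -376.0, 0.61]]
scene bowl [[715.0, 307.0, 0.57]]
scene spoon [[351.0, -223.0, 0.48]]
scene mat [[508.0, 343.0, 0.86]]
scene shaker1 [[539.0, 376.0, 0.88], [543.0, 292.0, 0.82]]
side isolator [[522.0, -378.0, 0.82], [367.0, -362.0, 0.75], [517.0, -530.0, 0.56]]
side switch_grip [[527.0, -536.0, 0.86], [535.0, -389.0, 0.8], [368.0, -368.0, 0.72]]
side jar [[711.0, -379.0, 0.96]]
side bowl [[709.0, 327.0, 0.87]]
side spoon []
side mat [[434.0, 335.0, 0.93]]
side shaker1 [[541.0, 379.0, 0.75], [646.0, -64.0, 0.63], [528.0, 328.0, 0.51]]
black [ 573. -363.]
red [ 560. -409.]
topR [ 566. -319.]
topL [ 500. -427.]
topB [ 594. -393.]
h1 [ 514. -361.]
h2 [ 558. -403.]
```

Run:
```python
from h import *
go([532,-383,235],46)
go([532,-383,235],76)
```

```text
t 2.25 tcp [ 251.9 -572.   404.7] grasp [ 251.9 -572.   241.7] R [[0.915, 0.403, 0.0], [0.403, -0.915, -0.0], [-0.0, 0.0, -1.0]] gap 0.9974890422458312 F [-0.7  0.6  0.6]
shift cm [33.25 -6.01  0.67] turn [ 0.  -0.  67.8]
t 2.25 tcp [ 251.9 -572.   404.7] grasp [ 251.9 -572.   241.7] R [[0.915, 0.403, 0.0], [0.403, -0.915, -0.0], [-0.0, 0.0, -1.0]] gap 0.9974890422458312 F [-0.7  0.6  0.6]
shift cm [33.25 -6.01  0.67] turn [ 0.  -0.  37.8]
```

```bash
python3 -m pendant '[[[1,33.2,-6,0.7,0,0,67.8],[1,33.2,-6,0.7,0,0,67.8],[1,33.2,-6,0.7,0,0,67.8],[1,33.2,-6,0.7,0,0,67.8],[1,33.2,-6,0.7,0,0,67.8],[1,33.2,-6,0.7,0,0,67.8],[1,33.2,-6,0.7,0,0,67.8],[1,33.2,-6,0.7,0,0,67.8],[1,33.2,-6,0.7,0,0,67.8],[1,33.2,-6,0.7,0,0,67.8],[1,33.2,-6,0.7,0,0,67.8],[1,33.2,-6,0.7,0,0,67.8]]]' 20
python3 - <<'E'
from h import *
state();f=grab('wrist','w1.png');print(f['xyz'],camR(f)[:,2])
for k in('isolator','switch_grip'): print(k,[(np.round(d['position']).tolist(),round(d['p'],2)) for d in search_frame('wrist',k)])
print('expected',proj(f,[532,-383,142]))
E
```

```text
time_s: 3.25
eef_pos: [531.5, -383.3, 397.5]
tool_rot: [0.0, 0.928, -0.374, -0.0]
wrist_force: [-0.2, -0.9, 0.2]
finger_gap: 1.003
finger_force: 0.0
t 3.25 tcp [ 531.5 -383.3  397.5] grasp [ 531.4 -383.4  234.5] R [[0.721, -0.693, -0.001], [-0.693, -0.721, -0.0], [-0.0, 0.001, -1.0]] gap 1.0034483037274027 F [-0.2 -0.9  0.2]
[ 589.59306132 -439.56650582  377.82230079] [ 0.21241577 -0.2044287   0.95555662]
isolator [([340.0, 295.0], 0.95), ([392.0, 105.0], 0.87), ([281.0, 208.0], 0.61)]
switch_grip [([402.0, 102.0], 0.76), ([369.0, 346.0], 0.66), ([277.0, 218.0], 0.65), ([28.0, 273.0], 0.45)]
expected [279.73203519 221.82991653]
```

View pics/w1.png

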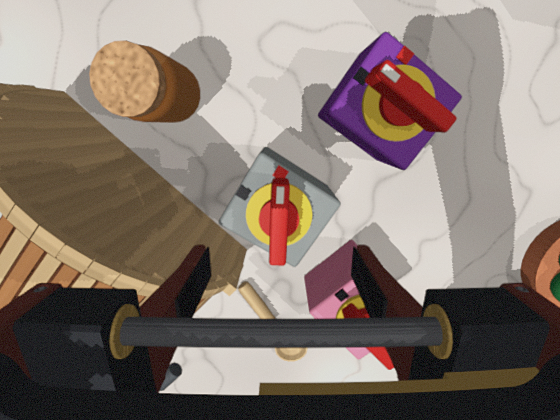

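The wrist view shows the grey isolator centred with its bar from (281,178), the nose by the red mark, to (278,265). Its top corners are at (268,150), (340,205), (285,268) and (220,222).

Run:
```python
from h import *
f=grab('wrist')
c=[onz(f,p,90)[:2] for p in((268,150),(340,205),(285,268),(220,222))]
print(np.round(c),np.mean(c,0),[round(np.linalg.norm(c[i]-c[i-1]))for i in range(4)])
hsv=cv2.cvtColor(f['color'],cv2.COLOR_RGB2HSV);m=((hsv[...,0]<6)|(hsv[...,0]>174))&(hsv[...,1]>150)&(hsv[...,2]>60)
m2=np.zeros_like(m);m2[175:272,262:300]=m[175:272,262:300]
n=[onz(f,p,142)[:2] for p in((281,178),(278,265))];print('bar',np.round(n),np.mean(n,0),np.linalg.norm(n[0]-n[1]),np.degrees(np.arctan2(*(n[0]-n[1])[::-1])))
print('marks',[onz(f,p,90)[:2].round() for p in((244,192),(281,172))])
go([535,-386,127],46)
```

```text
[[ 580. -415.]
 [ 489. -429.]
 [ 476. -338.]
 [ 562. -326.]] [ 526.72014376 -376.7164901 ] [91, 93, 92, 87]
bar [[ 558. -411.]
 [ 503. -354.]] [ 530.43106803 -382.38036237] 79.53455503781262 -45.97211574084891
marks [array([ 567., -367.]), array([ 556., -409.])]
t 3.45 tcp [ 530.8 -384.1  397.9] grasp [ 530.8 -384.1  234.9] R [[0.719, -0.695, 0.0], [-0.695, -0.719, -0.0], [0.0, 0.0, -1.0]] gap 1.0000261364146397 F [-0.1 -0.1 -0.5]
shift cm [ 0.43 -0.16 10.79] turn [ 0. -0. -0.]
```

```bash
python3 -m pendant '[[[1,-0.2,-0.1,4,0,0,2],[1,-0.2,-0.1,7.5,0,0,2],[1,-0.2,-0.1,9.5,0,0,2],[1,-0.2,-0.1,10.8,0,0,2],[1,-0.2,-0.1,10.8,0,0,2],[-1,-0.2,-0.1,10.8,0,0,2],[-1,-0.2,-0.1,10.8,0,0,2],[-1,-0.2,-0.1,10.8,0,0,2],[-1,-0.2,-0.1,10.8,0,0,2],[-1,-0.2,-0.1,10.8,0,0,2],[-1,-0.2,-0.1,10.8,0,0,2],[-1,-0.2,-0.1,10.8,0,0,2]]]' 30
python3 - <<'E'
from h import *
state()
E
```

```text
time_s: 4.45
eef_pos: [530.9, -381.2, 290.1]
tool_rot: [0.0, 0.92, -0.391, 0.0]
wrist_force: [-0.1, 0.2, 0.6]
finger_gap: 0.508
finger_force: 0.0
t 4.45 tcp [ 530.9 -381.2  290.1] grasp [ 530.9 -381.2  127.1] R [[0.694, -0.72, 0.0], [-0.72, -0.694, -0.0], [0.001, -0.0, -1.0]] gap 0.5078386303701408 F [-0.1  0.2  0.6]
```

Fingers are slow; keep closing, then turn.

```bash
python3 -m pendant '[[[-1,0,0,0,0,0,0],[-1,0,0,0,0,0,0],[-1,0,0,0,0,0,0],[-1,0,0,0,0,0,0],[-1,0,0,0,0,0,0],[-1,0,0,0,0,0,0],[-1,0,0,0,0,0,0],[-1,0,0,0,0,0,0]]]' 30
python3 -m pendant '[[[-1,0,0,0,0,0,-6],[-1,0,0,0,0,0,-12],[-1,0,0,0,0,0,-18],[-1,0,0,0,0,0,-24],[-1,0,0,0,0,0,-30],[-1,0,0,0,0,0,-36],[-1,0,0,0,0,0,-42],[-1,0,0,0,0,0,-48],[-1,0,0,0,0,0,-54],[-1,0,0,0,0,0,-60],[-1,0,0,0,0,0,-61],[-1,0,0,0,0,0,-61]]]' 30
```

```text
time_s: 5.12
eef_pos: [531.2, -380.9, 289.8]
tool_rot: [-0.0, 0.92, -0.391, 0.0]
wrist_force: [3.7, 2.4, 2.0]
finger_gap: 0.419
finger_force: 30.0
time_s: 6.12
eef_pos: [532.1, -376.4, 291.2]
tool_rot: [-0.004, 0.991, 0.133, 0.001]
wrist_force: [-2.8, 19.4, 19.2]
finger_gap: 0.185
finger_force: 47.7
```

Run:
```python
from h import *
state();f=grab('side','s1.png')
a=cv2.imread('pics/s1.png')[200:360,120:300];cv2.imwrite('pics/s1c.png',cv2.resize(a,None,fx=3,fy=3,interpolation=cv2.INTER_CUBIC))
```

```text
t 6.1167 tcp [ 532.1 -376.4  291.2] grasp [ 532.1 -375.2  128.2] R [[0.965, 0.263, 0.0], [0.263, -0.965, 0.007], [0.002, -0.007, -1.0]] gap 0.18534758067157905 F [-2.8 19.4 19.2]
```

View pics/s1c.png

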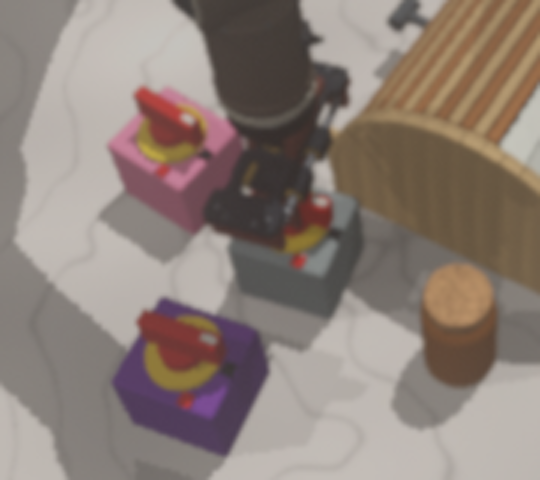

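```bash
python3 -m pendant '[[[0,0,0,0,0,0,0],[0.3,0,0,0,0,0,0],[0.3,0,0,0,0,0,0],[0.3,0,0,0,0,0,0],[0.3,0,0,0,0,0,0],[0.3,0,0,-4,0,0,0],[1,0,0,-8,0,0,0],[1,0,0,-12,0,0,0],[1,0,0,-12,0,0,0]]]' 30
python3 - <<'E'
from h import *
state();f=grab('wrist','w2.png')
E
```

```text
time_s: 6.92
eef_pos: [531.2, -382.9, 418.1]
tool_rot: [0.004, 0.992, 0.129, 0.004]
wrist_force: [0.6, -0.1, 0.3]
finger_gap: 0.823
finger_force: 0.0
t 6.9167 tcp [ 531.2 -382.9  418.1] grasp [ 532.6 -384.1  255.1] R [[0.966, 0.257, 0.009], [0.257, -0.966, -0.007], [0.006, 0.009, -1.0]] gap 0.8232712982479564 F [ 0.6 -0.1  0.3]
```

View pics/w2.png

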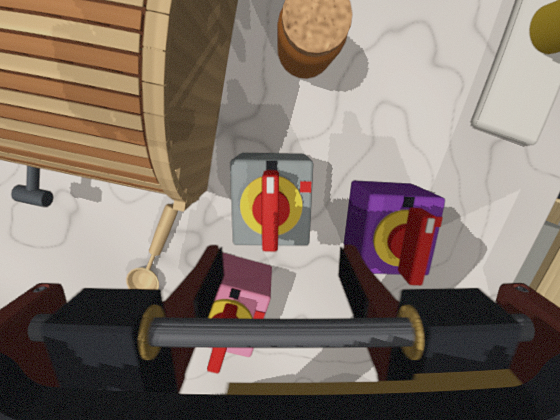

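The bar now points at the black mark (off), running from (270,170) to (270,250). The cover grip is visible at about (33,194).

Run:
```python
from h import *
f=grab('wrist')
c=[onz(f,p,90)[:2] for p in((234,161),(312,156),(312,245),(233,244))];print(np.round(c),np.mean(c,0))
n=[onz(f,p,142)[:2] for p in((270,170),(270,250))];print('bar',np.round(n),np.mean(n,0),np.degrees(np.arctan2(*(n[0]-n[1])[::-1])))
print('ring z93',onz(f,(271,206),93))
print('grip',onz(f,(32,195),60+8),onz(f,(14,190),65),onz(f,(50,199),65))
print([(d['position'],d['p']) for d in search_frame('wrist','cover_grip')])
go([452,-85,160],90+1.5)
```

```text
[[ 563. -325.]
 [ 588. -403.]
 [ 492. -432.]
 [ 470. -344.]] [ 528.37788367 -376.07324043]
bar [[ 571. -364.]
 [ 497. -383.]] [ 533.90138844 -373.17412444] 14.24586572482666
ring z93 [ 525.84647872 -374.87961377   93.        ]
grip [458.89276005 -91.95109093  68.        ] [457.92069974 -65.56756234  65.        ] [ 458.34987891 -112.93922518   65.        ]
[([73.6, 92.5], 0.89)]
t 7.0667 tcp [ 530.  -381.8  409.3] grasp [ 529.8 -381.9  246.3] R [[0.966, 0.257, -0.001], [0.257, -0.966, -0.001], [-0.001, 0.001, -1.0]] gap 0.9568102650997679 F [ 0.2 -1.  -0.5]
shift cm [  0.11 -30.69   8.62] turn [ 0.   0.1 13.4]
```

```bash
python3 -m pendant '[[[1,0.1,-4,0,0,0,6],[1,0.1,-8,0,0,0,13.4],[1,0.1,-12,0,0,0,13.4],[1,0.1,-16,0,0,0,13.4],[1,0.1,-20,0,0,0,13.4],[1,0.1,-24,3,0,0,13.4],[1,0.1,-27.5,5,0,0,13.4],[1,0.1,-30.7,7,0,0,13.4],[1,0.1,-30.7,7.6,0,0,13.4],[1,0.1,-30.7,7.6,0,0,13.4],[1,0.1,-30.7,7.6,0,0,13.4]]]' 30
python3 - <<'E'
from h import *
state();f=grab('wrist','w3.png');print(proj(f,[452,-88,60]))
print([(d['position'],d['p']) for d in search_frame('wrist','cover_grip')])
E
```

```text
time_s: 7.98
eef_pos: [452.2, -85.0, 332.6]
tool_rot: [0.0, 1.0, 0.014, -0.001]
wrist_force: [0.9, -0.4, 0.6]
finger_gap: 0.999
finger_force: 0.0
t 7.9833 tcp [452.2 -85.  332.6] grasp [451.7 -85.1 169.6] R [[1.0, 0.028, -0.003], [0.028, -1.0, -0.0], [-0.003, 0.0, -1.0]] gap 0.9985958725772405 F [ 0.9 -0.4  0.6]
[284.12941277 215.53584789]
[([277.1, 81.8], 0.57), ([542.0, 186.7], 0.47)]
```

View pics/w3.png

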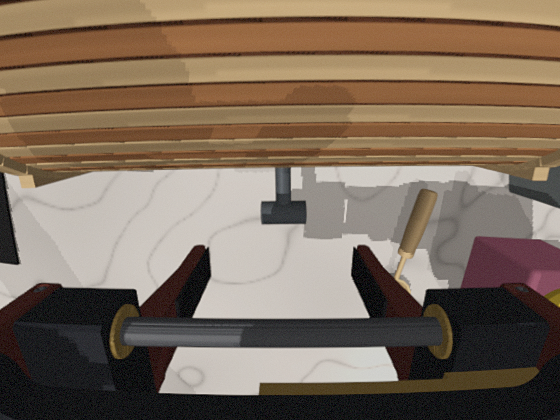

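Grip barrel at (284,213), as predicted for (452,-88,60).

```bash
python3 -m pendant '[[[1,0.1,0.3,4,0,0,0],[1,0.1,0.3,7.5,0,0,0],[1,0.1,0.3,9.5,0,0,0],[1,0.1,0.3,11,0,0,0],[1,0.1,0.3,11,0,0,0],[-1,0.1,0.3,11,0,0,0],[-1,0.1,0.3,11,0,0,0],[-1,0.1,0.3,11,0,0,0],[-1,0.1,0.3,11,0,0,0],[-1,0.1,0.3,11,0,0,0],[-1,0.1,0.3,11,0,0,0],[-1,0.1,0.3,11,0,0,0],[-1,0.1,0.3,11,0,0,0],[-1,0.1,0.3,11,0,0,0],[-1,0.1,0.3,11,0,0,0],[-1,0.1,0.3,11,0,0,0],[-1,0.1,0.3,11,0,0,0]]]' 25
python3 - <<'E'
from h import *
o,r=state();g=np.array(o['eef_pos'])+163*r[:,2]
# q at start: 0; arc offsets in tool frame (cm) from q0
f=lambda q:np.array([-192*np.cos(q+.052),0,50+192*np.sin(q+.052)])
C=R.from_euler('z',.03).as_matrix()
for q in np.arange(0,1.70,.1): print(round(q,2),np.round(r.T@C@(f(q)-f(0))/10,1))
print(np.round(r.T@C@(f(1.68)-f(0))/10,1))
E
```

```text
time_s: 9.5
eef_pos: [453.6, -87.1, 223.7]
tool_rot: [-0.0, 1.0, 0.014, 0.0]
wrist_force: [1.0, 2.4, 1.6]
finger_gap: 0.455
finger_force: 25.0
t 9.5 tcp [453.6 -87.1 223.7] grasp [453.7 -87.   60.7] R [[1.0, 0.028, 0.0], [0.028, -1.0, 0.0], [0.0, -0.0, -1.0]] gap 0.45529459786870363 F [1.  2.4 1.6]
0.0 [0. 0. 0.]
0.1 [ 0.2 -0.  -1.9]
0.2 [ 0.6 -0.  -3.8]
0.3 [ 1.2 -0.  -5.6]
0.4 [ 1.9 -0.  -7.4]
0.5 [ 2.8 -0.  -9.1]
0.6 [  3.9  -0.  -10.7]
0.7 [  5.2  -0.  -12.1]
0.8 [  6.5  -0.  -13.5]
0.9 [  8.   -0.  -14.6]
1.0 [  9.7  -0.  -15.7]
1.1 [ 11.4  -0.  -16.5]
1.2 [ 13.2  -0.  -17.2]
1.3 [ 15.   -0.  -17.7]
1.4 [ 16.9  -0.  -18.1]
1.5 [ 18.8  -0.  -18.2]
1.6 [ 20.7  -0.1 -18.1]
[ 22.3  -0.1 -17.9]
```

```bash
python3 -m pendant '[[[-1,0.2,0,-1.9,0,0,0],[-1,0.6,0,-3.8,0,0,0],[-1,1.2,0,-5.6,0,0,0],[-1,1.9,0,-7.4,0,0,0],[-1,2.8,0,-9.1,0,0,0],[-1,3.9,0,-10.7,0,0,0],[-1,5.2,0,-12.1,0,0,0],[-1,6.5,0,-13.5,0,0,0],[-1,8,0,-14.6,0,0,0],[-1,9.7,0,-15.7,0,0,0],[-1,11.4,0,-16.5,0,0,0],[-1,13.2,0,-17.2,0,0,0],[-1,15,0,-17.7,0,0,0],[-1,16.9,0,-18.1,0,0,0],[-1,18.8,0,-18.2,0,0,0],[-1,20.7,0,-18.1,0,0,0],[-1,22,0,-18,0,0,0],[-1,22.1,0,-17.9,0,0,0],[-1,22.1,0,-17.9,0,0,0]]]' 25
python3 - <<'E'
from h import *
o,r=state();f=grab('scene','s2.png')
E
```

```text
time_s: 11.08
eef_pos: [676.2, -78.1, 403.9]
tool_rot: [-0.002, 1.0, 0.015, 0.002]
wrist_force: [4.4, 8.0, 5.8]
finger_gap: 0.455
finger_force: 25.0
t 11.0833 tcp [676.2 -78.1 403.9] grasp [676.9 -77.4 240.9] R [[1.0, 0.03, 0.004], [0.03, -1.0, 0.004], [0.005, -0.004, -1.0]] gap 0.45507130585572825 F [4.4 8.  5.8]
```

View pics/s2.png

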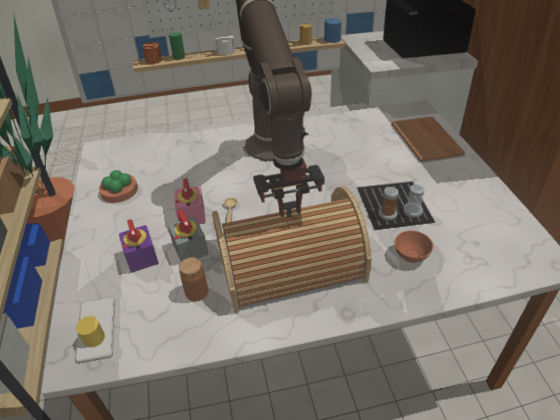

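```bash
python3 -m pendant '[[[0.3,0,0,0,0,0,0],[0.3,0,0,0,0,0,0],[0.3,0,0,0,0,0,0],[0.3,0,0,0,0,0,0],[0.3,0,0,0,0,0,0],[1,0,0,-3,0,0,0],[1,0,0,-6,0,0,0],[1,0,0,-6,0,0,0]]]' 25
python3 - <<'E'
from h import *
o,r=state();print(np.round(o['joint_positions'],2))
f=grab('scene');s=grab('side')
for n,F in(('scene',f),('side',s)): print([(np.round(d['position']),onz(F,d['position'],55).round(),round(d['p'],2)) for d in search_frame(n,'shaker1')])
go([500,334,270],0)
E
```

```text
time_s: 11.8
eef_pos: [675.2, -81.6, 468.9]
tool_rot: [0.0, 1.0, 0.013, 0.004]
wrist_force: [0.7, -0.3, 1.2]
finger_gap: 0.84
finger_force: 0.0
t 11.8 tcp [675.2 -81.6 468.9] grasp [676.5 -81.7 305.9] R [[1.0, 0.027, 0.008], [0.027, -1.0, -0.001], [0.008, 0.001, -1.0]] gap 0.8397649647057802 F [ 0.7 -0.3  1.2]
[ 0.19  0.48 -0.22  1.35  0.1   1.32 -1.57]
[(array([386., 204.]), array([536., 284.,  55.]), 0.88), (array([413., 203.]), array([552., 376.,  55.]), 0.59)]
[]
t 12.0 tcp [674.2 -81.5 461.6] grasp [673.9 -81.5 298.6] R [[1.0, 0.027, -0.001], [0.027, -1.0, -0.0], [-0.001, 0.0, -1.0]] gap 0.9898083593775154 F [ 0.4  0.  -0.6]
shift cm [-16.28 -42.01   2.88] turn [ -0.1   0.1 -88.5]
```

```bash
python3 -m pendant '[[[1,-2,-4,2,0,0,-7],[1,-4,-8,2.9,0,0,-14],[1,-6,-12,2.9,0,0,-21],[1,-8,-16,2.9,0,0,-28],[1,-10,-20,2.9,0,0,-35],[1,-12,-24,2.9,0,0,-42],[1,-14,-28,2.9,0,0,-49],[1,-14,-32,2.9,0,0,-56],[1,-14,-36,2.9,0,0,-63],[1,-14,-39.5,2.9,0,0,-70],[1,-14,-39.5,2.9,0,0,-77],[1,-14,-39.5,2.9,0,0,-84],[1,-14,-39.5,2.9,0,0,-88.5],[1,-14,-39.5,2.9,0,0,-88.5],[1,-14,-39.5,2.9,0,0,-88.5]]]' 25
python3 - <<'E'
from h import *
o,r=state();print(np.round(o['joint_positions'],2))
f=grab('wrist','w4.png')
for d in search_frame('wrist','shaker1'): print(np.round(d['position']),onz(f,d['position'],60).round(),round(d['p'],2))
E
```

```text
time_s: 13.25
eef_pos: [523.7, 309.3, 432.4]
tool_rot: [-0.0, 0.708, 0.706, -0.001]
wrist_force: [0.1, 0.2, 0.2]
finger_gap: 1.002
finger_force: 0.0
t 13.25 tcp [523.7 309.3 432.4] grasp [523.4 309.2 269.4] R [[0.002, 1.0, -0.002], [1.0, -0.002, -0.001], [-0.001, -0.002, -1.0]] gap 1.0019019896590418 F [0.1 0.2 0.2]
[-0.14  0.44 -0.66  1.57  0.28  1.23 -0.85]
[292. 124.] [536. 391.  60.] 0.96
[283. 201.] [526. 298.  60.] 0.7
```

View pics/w4.png

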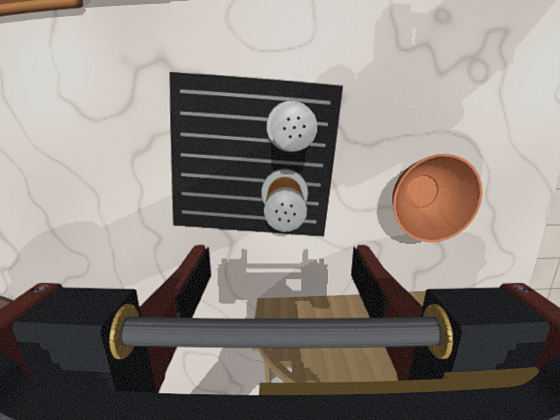

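Clear shaker's cap is at (294,127), amber's at (286,211), foot ring above it.

Run:
```python
from h import *
f=grab('wrist')
print('clear',onz(f,(294,127),109),'amber',onz(f,(286,211),109),'amber foot',onz(f,(285,190),15))
P=onz(f,(286,211),109);P[2]=80;go(P,0)
```

```text
clear [536.96675239 387.77784853 109.        ] amber [529.07915706 298.89521615 109.        ] amber foot [529.28007321 301.45146996  15.        ]
t 13.4 tcp [523.8 309.3 433.3] grasp [523.8 309.2 270.3] R [[0.002, 1.0, -0.0], [1.0, -0.002, -0.0], [-0.0, -0.0, -1.0]] gap 0.9978442790622996 F [-0.6 -0.  -0.3]
shift cm [-1.03  0.54 19.03] turn [-0.   0.  -0.1]
```

```bash
python3 -m pendant '[[[1,-1,0.5,4,0,0,0],[1,-1,0.5,8,0,0,0],[1,-1,0.5,12,0,0,0],[1,-1,0.5,15,0,0,0],[1,-1,0.5,17.5,0,0,0],[1,-1,0.5,19,0,0,0],[1,-1,0.5,19,0,0,0],[-1,-1,0.5,19,0,0,0],[-1,-1,0.5,19,0,0,0],[-1,-1,0.5,19,0,0,0],[-1,-1,0.5,19,0,0,0],[-1,-1,0.5,19,0,0,0],[-1,-1,0.5,19,0,0,0],[-1,-1,0.5,19,0,0,0],[-1,-1,0.5,19,0,0,0],[-1,-1,0.5,19,0,0,0],[-1,-1,0.5,19,0,0,0]]]' 40
python3 -m pendant '[[[-1,0,0,-3,0,0,0],[-1,0,0,-6,0,0,0],[-1,0,0,-10,0,0,0],[-1,0,0,-14,0,0,0],[-1,0,0,-18,0,0,0],[-1,0,0,-22,0,0,0],[-1,0,0,-22,0,0,0]]]' 40
python3 - <<'E'
from h import *
C=R.from_euler('z',.04).as_matrix();T=lambda x,y,z:C@[x,y,z]+[645,-79,0]
print(T(-52,80,0),T(-52,-80,0));go([*T(-52,-80,0)[:2],300],92.3)
E
```

```text
time_s: 14.82
eef_pos: [528.8, 299.8, 244.1]
tool_rot: [0.0, 0.707, 0.707, 0.0]
wrist_force: [-1.4, -1.9, 5.6]
finger_gap: 0.545
finger_force: 40.0
time_s: 15.4
eef_pos: [529.1, 301.1, 471.8]
tool_rot: [0.001, 0.707, 0.707, 0.005]
wrist_force: [0.1, 0.2, -1.7]
finger_gap: 0.539
finger_force: 40.0
[589.84244772  -1.14343684   0.        ] [ 596.24074119 -161.01545391    0.        ]
t 15.4 tcp [529.1 301.1 471.8] grasp [530.7 302.  308.8] R [[-0.001, 1.0, 0.01], [1.0, 0.001, 0.006], [0.006, 0.01, -1.0]] gap 0.538716071651506 F [ 0.1  0.2 -1.7]
shift cm [-46.22   6.66   0.67] turn [ 0.2 -0.7 87.8]
```

```bash
python3 -m pendant '[[[-1,-4,0.6,-2,0,0,-7],[-1,-8,1.2,-2,0,0,-14],[-1,-12,1.8,-2,0,0,-21],[-1,-16,2.4,-2,0,0,-28],[-1,-20,3,-2,0,0,-35],[-1,-24,3.6,-2,0,0,-42],[-1,-28,4.2,-2,0,0,-49],[-1,-32,4.8,-2,0,0,-56],[-1,-36,5.4,-2,0,0,-63],[-1,-40,6,-2,0,0,-70],[-1,-43,6.6,-2,0,0,-77],[-1,-45,6.6,-2,0,0,-84],[-1,-46.2,6.7,-2,0,0,-91],[-1,-46.2,6.7,-2,0,0,-92.2],[-1,-46.2,6.7,-2,0,0,-92.2],[-1,-46.2,6.7,-2,0,0,-92.2]]]' 40
python3 - <<'E'
from h import *
o,r=state();print(np.round(o['joint_positions'],2));go([596.2,-161,90],272.3)
f=grab('wrist','w5.png')
E
```

```text
time_s: 16.73
eef_pos: [596.2, -162.1, 482.9]
tool_rot: [-0.0, -0.019, 1.0, 0.0]
wrist_force: [-0.8, 0.9, -1.5]
finger_gap: 0.542
finger_force: 40.0
t 16.7333 tcp [ 596.2 -162.1  482.9] grasp [ 596.  -162.   319.9] R [[-0.999, -0.038, -0.001], [-0.038, 0.999, 0.001], [0.001, 0.001, -1.0]] gap 0.5421666875332231 F [-0.8  0.9 -1.5]
[ 0.77  0.48 -0.86  1.46  0.36  1.37  1.5 ]
t 16.7333 tcp [ 596.2 -162.1  482.9] grasp [ 596.  -162.   319.9] R [[-0.999, -0.038, -0.001], [-0.038, 0.999, 0.001], [0.001, 0.001, -1.0]] gap 0.5421666875332231 F [-0.8  0.9 -1.5]
shift cm [-0.03  0.09 22.99] turn [ 0.1 -0.  -0.1]
```

View pics/w5.png

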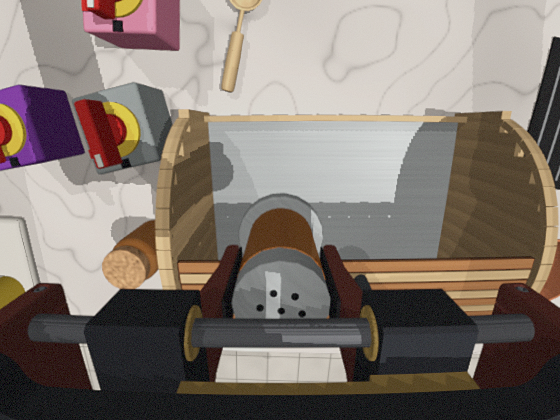

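Amber shaker is held, above the open cabinet floor; lower it.

```bash
python3 -m pendant '[[[-1,0,0.1,4,0,0,0],[-1,0,0.1,8,0,0,0],[-1,0,0.1,12,0,0,0],[-1,0,0.1,16,0,0,0],[-1,0,0.1,19.5,0,0,0],[-1,0,0.1,21.5,0,0,0],[-1,0,0.1,22.5,0,0,0],[-1,0,0.1,23.1,0,0,0],[-1,0,0.1,23.1,0,0,0],[-1,0,0.1,23.1,0,0,0],[-1,0,0.1,23.1,0,0,0]]]' 40
python3 - <<'E'
from h import *
state()
E
```

```text
time_s: 17.7
eef_pos: [596.9, -160.9, 254.1]
tool_rot: [0.001, -0.02, 1.0, -0.0]
wrist_force: [1.5, 0.7, -2.7]
finger_gap: 0.543
finger_force: 40.0
t 17.7 tcp [ 596.9 -160.9  254.1] grasp [ 597.3 -161.    91.1] R [[-0.999, -0.039, 0.002], [-0.039, 0.999, -0.001], [-0.002, -0.001, -1.0]] gap 0.5430492509471035 F [ 1.5  0.7 -2.7]
```

```bash
python3 -m pendant '[[[-1,0,0,0.2,0,0,0],[-1,0,0,0.3,0,0,0],[-1,0,0,0.3,0,0,0]]]' 40
python3 -m pendant '[[[0,0,0,0.3,0,0,0],[0.6,0,0,0.3,0,0,0],[0.6,0,0,0.3,0,0,0],[0.6,0,0,0.3,0,0,0],[0.6,0,0,0.3,0,0,0],[0.6,0,0,0.3,0,0,0]]]' 40
```

```text
time_s: 17.95
eef_pos: [597.0, -161.1, 252.0]
tool_rot: [0.001, -0.02, 1.0, -0.001]
wrist_force: [-2.7, 0.3, 10.2]
finger_gap: 0.539
finger_force: 40.0
time_s: 18.45
eef_pos: [596.2, -161.2, 246.5]
tool_rot: [-0.0, -0.02, 1.0, 0.0]
wrist_force: [0.3, 0.2, 0.2]
finger_gap: 0.797
finger_force: 0.0
```

```bash
python3 -m pendant '[[[0.8,0,0,-4,0,0,0],[0.8,0,0,-8,0,0,0],[0.8,0,0,-12,0,0,0],[0.8,0,0,-16,0,0,0],[1,0,0,-20,0,0,0],[1,0,0,-22,0,0,0],[1,0,0,-22,0,0,0]]]' 40
python3 - <<'E'
from h import *
go([525,365,280],0)
f=grab('scene','s3.png')
for d in search_frame('scene','shaker1'): print(np.round(d['position']),onz(f,d['position'],60).round(),round(d['p'],2))
E
```

```text
time_s: 19.03
eef_pos: [597.0, -160.5, 472.1]
tool_rot: [0.004, -0.02, 1.0, -0.001]
wrist_force: [-0.3, -0.5, 0.5]
finger_gap: 0.995
finger_force: 0.0
t 19.0333 tcp [ 597.  -160.5  472.1] grasp [ 598.3 -160.8  309.1] R [[-0.999, -0.039, 0.008], [-0.039, 0.999, -0.002], [-0.008, -0.002, -1.0]] gap 0.995488990923572 F [-0.3 -0.5  0.5]
shift cm [ 5.15 52.8   2.76] turn [ -0.4   0.3 -87.7]
[411. 201.] [548. 368.  60.] 0.57
```

```bash
python3 -m pendant '[[[1,0.5,4,0,0,0,7],[1,1,8,0,0,0,14],[1,1.5,12,0,0,0,21],[1,2,16,0,0,0,28],[1,2.5,20,0,0,0,35],[1,3,24,0,0,0,42],[1,3.5,28,0,0,0,49],[1,4,32,0,0,0,56],[1,4.5,36,0,0,0,63],[1,5,40,1,0,0,70],[1,5,44,2,0,0,77],[1,5,48,2.7,0,0,84],[1,5.1,52,2.7,0,0,92],[1,5.1,52.8,2.7,0,0,92.3],[1,5.1,52.8,2.7,0,0,92.3],[1,5.1,52.8,2.7,0,0,92.3]]]' 40
python3 - <<'E'
from h import *
o,r=state()
f=grab('wrist','w6.png')
for d in search_frame('wrist','shaker1'): print(np.round(d['position']),onz(f,d['position'],60).round(),round(d['p'],2))
E
```

```text
time_s: 20.47
eef_pos: [523.7, 365.2, 437.2]
tool_rot: [-0.0, 0.706, 0.708, -0.002]
wrist_force: [0.2, 0.1, 0.2]
finger_gap: 0.994
finger_force: 0.0
t 20.4667 tcp [523.7 365.2 437.2] grasp [523.2 364.9 274.2] R [[-0.003, 1.0, -0.003], [1.0, 0.003, -0.002], [-0.002, -0.003, -1.0]] gap 0.9942754629685234 F [0.2 0.1 0.2]
[292. 171.] [536. 391.  60.] 0.82
```

View pics/w6.png

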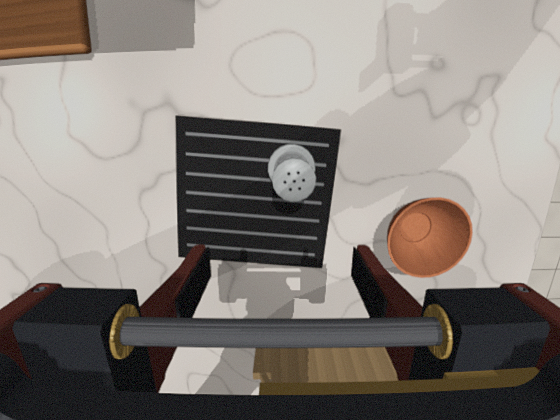

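Only the clear shaker remains, cap at (294,180).

Run:
```python
from h import *
f=grab('wrist')
P=onz(f,(294,180),109);print(P,onz(f,(292,168),15));P[2]=80;go(P,0)
```

```text
[538.62020314 385.62038124 109.        ] [539.89794843 384.76316259  15.        ]
t 20.6167 tcp [525.2 362.7 438.7] grasp [525.1 362.4 275.7] R [[0.002, 1.0, -0.001], [1.0, -0.002, -0.002], [-0.002, -0.001, -1.0]] gap 1.0029059554498743 F [ 0.9 -0.6  0.5]
shift cm [ 2.33  1.35 19.57] turn [-0.   0.1 -0.1]
```

```bash
python3 -m pendant '[[[1,2.2,1.3,4,0,0,0],[1,2.2,1.3,8,0,0,0],[1,2.2,1.3,12,0,0,0],[1,2.2,1.3,15,0,0,0],[1,2.2,1.3,18,0,0,0],[1,2.2,1.3,19.6,0,0,0],[1,2.2,1.3,19.6,0,0,0],[-1,2.2,1.3,19.6,0,0,0],[-1,2.2,1.3,19.6,0,0,0],[-1,2.2,1.3,19.6,0,0,0],[-1,2.2,1.3,19.6,0,0,0],[-1,2.2,1.3,19.6,0,0,0],[-1,2.2,1.3,19.6,0,0,0],[-1,2.2,1.3,19.6,0,0,0],[-1,2.2,1.3,19.6,0,0,0],[-1,2.2,1.3,19.6,0,0,0],[-1,2.2,1.3,19.6,0,0,0]]]' 40
python3 -m pendant '[[[-1,0,0,-3,0,0,0],[-1,0,0,-6,0,0,0],[-1,0,0,-10,0,0,0],[-1,0,0,-14,0,0,0],[-1,0,0,-18,0,0,0],[-1,0,0,-22,0,0,0],[-1,0,0,-24,0,0,0],[-1,0,0,-24,0,0,0]]]' 40
python3 - <<'E'
from h import *
go([589.8,-1,320],92.3)
E
```

```text
time_s: 22.03
eef_pos: [537.4, 386.6, 244.3]
tool_rot: [0.0, 0.707, 0.707, 0.0]
wrist_force: [-1.5, -2.7, 6.0]
finger_gap: 0.542
finger_force: 40.0
time_s: 22.7
eef_pos: [537.3, 387.1, 489.0]
tool_rot: [0.0, 0.707, 0.707, 0.004]
wrist_force: [0.6, -0.4, -2.8]
finger_gap: 0.541
finger_force: 40.0
t 22.7 tcp [537.3 387.1 489. ] grasp [538.3 387.9 326. ] R [[0.001, 1.0, 0.006], [1.0, -0.001, 0.005], [0.005, 0.006, -1.0]] gap 0.5410827637077855 F [ 0.6 -0.4 -2.8]
shift cm [-38.81   5.27   0.44] turn [ 0.1 -0.5 87.7]
```

```bash
python3 -m pendant '[[[-1,-3,0.4,0,0,0,-7],[-1,-6,0.8,0,0,0,-14],[-1,-9,1.2,0,0,0,-21],[-1,-12,1.6,0,0,0,-28],[-1,-15,2,0,0,0,-35],[-1,-18,2.5,0,0,0,-42],[-1,-21,3,0,0,0,-49],[-1,-24,3.5,0,0,0,-56],[-1,-27,4,0,0,0,-63],[-1,-30,4.5,0,0,0,-70],[-1,-33,5,0,0,0,-77],[-1,-36,5.3,0,0,0,-84],[-1,-38,5.3,0,0,0,-91],[-1,-38.8,5.3,0,0,0,-92.2],[-1,-38.8,5.3,0,0,0,-92.2],[-1,-38.8,5.3,0,0,0,-92.2]]]' 40
python3 - <<'E'
from h import *
o,r=state();go([589.8,-1,86],272.3)
f=grab('wrist','w7.png')
E
```

```text
time_s: 24.03
eef_pos: [589.9, -2.1, 481.9]
tool_rot: [-0.001, -0.018, 1.0, 0.0]
wrist_force: [-0.7, 0.2, -3.6]
finger_gap: 0.541
finger_force: 40.0
t 24.0333 tcp [589.9  -2.1 481.9] grasp [589.5  -2.  318.9] R [[-0.999, -0.036, -0.003], [-0.036, 0.999, 0.001], [0.002, 0.001, -1.0]] gap 0.541398750554348 F [-0.7  0.2 -3.6]
t 24.0333 tcp [589.9  -2.1 481.9] grasp [589.5  -2.  318.9] R [[-0.999, -0.036, -0.003], [-0.036, 0.999, 0.001], [0.002, 0.001, -1.0]] gap 0.541398750554348 F [-0.7  0.2 -3.6]
shift cm [-0.05  0.09 23.29] turn [ 0.  -0.1 -0.3]
```

View pics/w7.png

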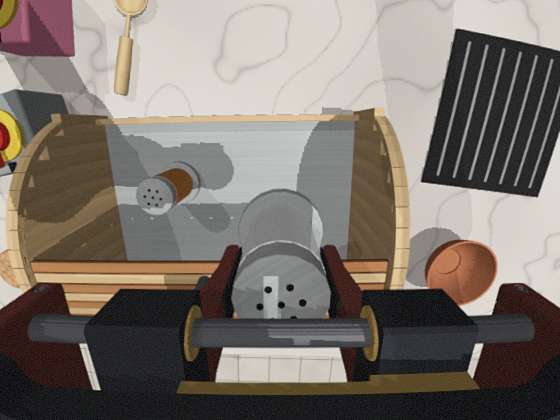

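Amber stands inside at cap (155,195); clear is held and positioned.

```bash
python3 -m pendant '[[[-1,0,0.1,4,0,0,0],[-1,0,0.1,8,0,0,0],[-1,0,0.1,12,0,0,0],[-1,0,0.1,16,0,0,0],[-1,0,0.1,19.5,0,0,0],[-1,0,0.1,21.5,0,0,0],[-1,0,0.1,22.5,0,0,0],[-1,0,0.1,23.1,0,0,0],[-1,0,0.1,23.1,0,0,0],[-1,0,0.1,23.1,0,0,0],[-1,0,0.1,23.1,0,0,0]]]' 40
python3 -m pendant '[[[-1,0,0,0.1,0,0,0],[-1,0,0,0.2,0,0,0],[-1,0,0,0.2,0,0,0]]]' 40
```

```text
time_s: 25.0
eef_pos: [590.7, 0.1, 253.9]
tool_rot: [0.001, -0.019, 1.0, 0.0]
wrist_force: [0.6, 0.2, -3.7]
finger_gap: 0.541
finger_force: 40.0
time_s: 25.25
eef_pos: [590.5, -0.3, 252.1]
tool_rot: [0.001, -0.019, 1.0, -0.0]
wrist_force: [-3.2, 0.0, 6.6]
finger_gap: 0.543
finger_force: 40.0
```

```bash
python3 -m pendant '[[[0,0,0,0,0,0,0],[0.6,0,0,0,0,0,0],[0.6,0,0,0,0,0,0],[0.6,0,0,0,0,0,0],[0.6,0,0,0,0,0,0],[0.6,0,0,0,0,0,0],[0.7,0,0,-4,0,0,0],[0.7,0,0,-8,0,0,0],[0.7,0,0,-12,0,0,0],[0.7,0,0,-16,0,0,0],[0.8,0,0,-20,0,0,0],[1,0,0,-24,0,0,0],[1,0,0,-24,0,0,0],[1,0,0,-24,0,0,0]]]' 40
python3 - <<'E'
from h import *
f=grab('wrist','w8.png')
for d in search_frame('wrist','shaker1'): print(np.round(d['position']),onz(f,d['position'],65).round(),round(d['p'],2))
s=grab('scene')
for d in search_frame('scene','shaker1'): print(np.round(d['position']),onz(s,d['position'],65).round(),round(d['p'],2))
go([672,-80,241],272.3)
E
```

```text
time_s: 26.42
eef_pos: [590.3, -0.1, 492.9]
tool_rot: [0.002, -0.019, 1.0, -0.0]
wrist_force: [0.1, -0.2, -0.9]
finger_gap: 1.005
finger_force: 0.0
[170. 184.] [ 598. -161.   65.] 0.69
[280. 178.] [585.  -1.  65.] 0.59
t 26.6167 tcp [589.9  -1.  488.9] grasp [589.5  -1.  325.9] R [[-0.999, -0.038, -0.003], [-0.038, 0.999, -0.0], [0.003, -0.0, -1.0]] gap 1.0000271083720693 F [0.7 0.6 0.4]
shift cm [-7.93 -8.21  8.46] turn [-0.  -0.2 -0.1]
```

View pics/w8.png

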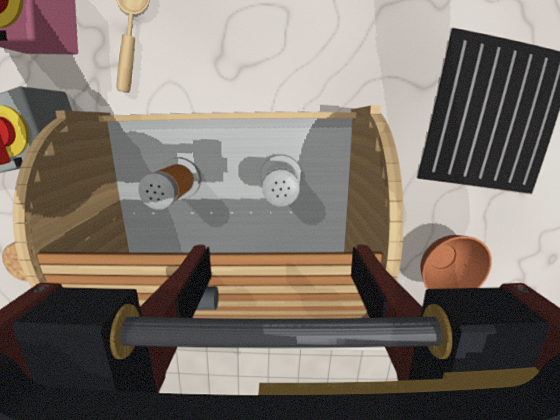

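Both stand upright inside, caps at (158,189) and (281,188). Now the cover grip.

```bash
python3 -m pendant '[[[1,-4,-4,0,0,0,0],[1,-8,-7.8,0,0,0,0],[1,-8.1,-7.8,0,0,0,0],[1,-8.1,-7.8,4,0,0,0],[1,-8.1,-7.8,7,0,0,0],[1,-8.1,-7.8,8.5,0,0,0],[1,-8.1,-7.8,8.5,0,0,0],[-1,-8.1,-7.8,8.5,0,0,0],[-1,-8.1,-7.8,8.5,0,0,0],[-1,-8.1,-7.8,8.5,0,0,0],[-1,-8.1,-7.8,8.5,0,0,0],[-1,-8.1,-7.8,8.5,0,0,0],[-1,-8.1,-7.8,8.5,0,0,0],[-1,-8.1,-7.8,8.5,0,0,0],[-1,-8.1,-7.8,8.5,0,0,0],[-1,-8.1,-7.8,8.5,0,0,0],[-1,-8.1,-7.8,8.5,0,0,0]]]' 25
python3 - <<'E'
from h import *
o,r=state();C=R.from_euler('z',.04).as_matrix()
f=lambda q:np.array([-192*np.cos(q+.052),0,50+192*np.sin(q+.052)])
for q in list(np.arange(1.6,-.01,-.1))+[-.03]: print(round(q,2),np.round(r.T@C@(f(q)-f(1.66))/10,1))
E
```

```text
time_s: 28.03
eef_pos: [674.1, -77.0, 406.0]
tool_rot: [0.0, -0.018, 1.0, -0.001]
wrist_force: [0.5, -5.3, 3.0]
finger_gap: 0.451
finger_force: 25.0
t 28.0333 tcp [674.1 -77.  406. ] grasp [674.2 -77.4 243. ] R [[-0.999, -0.036, 0.001], [-0.036, 0.999, -0.002], [-0.0, -0.002, -1.0]] gap 0.4509079277738568 F [ 0.5 -5.3  3. ]
1.6 [ 1.1 -0.  -0.1]
1.5 [ 3.1 -0.  -0.2]
1.4 [ 5.  -0.  -0.1]
1.3 [ 6.9 -0.   0.3]
1.2 [ 8.7 -0.   0.8]
1.1 [10.5 -0.   1.5]
1.0 [12.2 -0.   2.3]
0.9 [13.8 -0.   3.4]
0.8 [15.3 -0.   4.6]
0.7 [16.7 -0.   5.9]
0.6 [18.  -0.   7.4]
0.5 [19.1 -0.   8.9]
0.4 [20.  -0.  10.6]
0.3 [20.7 -0.  12.4]
0.2 [21.3 -0.  14.2]
0.1 [21.7 -0.  16.1]
-0.0 [21.9 -0.  18. ]
-0.03 [21.9 -0.  18.6]
```

Gap 0.45 is the 40 mm barrel. Follow the arc down.

```bash
python3 -m pendant '[[[-1,1.1,0,-0.1,0,0,0],[-1,3.1,0,-0.2,0,0,0],[-1,5,0,-0.1,0,0,0],[-1,6.9,0,0.3,0,0,0],[-1,8.7,0,0.8,0,0,0],[-1,10.5,0,1.5,0,0,0],[-1,12.2,0,2.3,0,0,0],[-1,13.8,0,3.4,0,0,0],[-1,15.3,0,4.6,0,0,0],[-1,16.7,0,5.9,0,0,0],[-1,18,0,7.4,0,0,0],[-1,19.1,0,8.9,0,0,0],[-1,20,0,10.6,0,0,0],[-1,20.7,0,12.4,0,0,0],[-1,21.3,0,14.2,0,0,0],[-1,21.7,0,16.1,0,0,0],[-1,21.9,0,18,0,0,0],[-1,21.9,0,18.4,0,0,0],[-1,21.9,0,18.5,0,0,0],[-1,21.9,0,18.5,0,0,0]]]' 25
python3 - <<'E'
from h import *
state()
E
```

```text
time_s: 29.7
eef_pos: [453.8, -86.3, 219.5]
tool_rot: [-0.002, -0.018, 1.0, -0.002]
wrist_force: [-2.9, -12.1, -4.0]
finger_gap: 0.451
finger_force: 25.0
t 29.7 tcp [453.8 -86.3 219.5] grasp [453.  -86.9  56.6] R [[-0.999, -0.035, -0.005], [-0.035, 0.999, -0.004], [0.005, -0.004, -1.0]] gap 0.4511503403233321 F [ -2.9 -12.1  -4. ]
```

```bash
python3 -m pendant '[[[-1,0,0,0.4,0,0,0],[-1,0,0,0.8,0,0,0],[-1,0,0,0.8,0,0,0],[-1,0,0,0.8,0,0,0]]]' 25
python3 - <<'E'
from h import *
f=grab('side','s4.png');a=cv2.imread('pics/s4.png')[90:340,120:400];cv2.imwrite('pics/s4c.png',cv2.resize(a,None,fx=2.4,fy=2.4,interpolation=cv2.INTER_CUBIC))
E
```

```text
time_s: 30.03
eef_pos: [455.8, -85.9, 213.9]
tool_rot: [0.001, -0.018, 1.0, -0.003]
wrist_force: [-3.0, -11.5, 14.8]
finger_gap: 0.453
finger_force: 25.0
```

View pics/s4c.png

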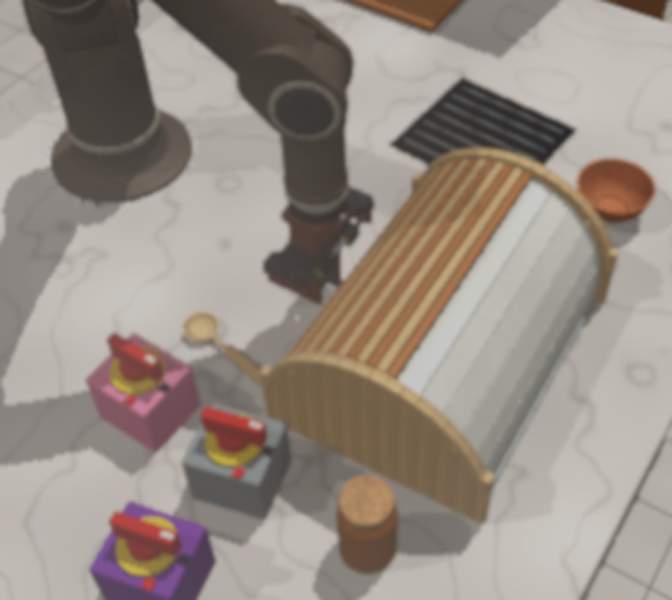

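Cover is down on its stop (14.8 N reaction). Release, retreat upward, go to the isolator.

```bash
python3 -m pendant '[[[-1,0,0,-0.4,0,0,0],[0.4,0,0,-0.4,0,0,0],[1,0,0,-0.4,0,0,0],[1,0,0,-0.4,0,0,0],[1,0,0,-0.4,0,0,0],[1,0,0,-0.4,0,0,0],[1,0,0,-0.4,0,0,0],[1,1,0,-4,0,0,0],[1,1,0,-8,0,0,0],[1,1,0,-12,0,0,0],[1,1,0,-16,0,0,0],[1,1,0,-20,0,0,0],[1,1,0,-20,0,0,0]]]' 25
python3 - <<'E'
from h import *
go([529,-375,230],284.5)
E
```

```text
time_s: 31.17
eef_pos: [447.0, -82.9, 419.0]
tool_rot: [0.004, -0.019, 1.0, -0.002]
wrist_force: [1.0, 0.4, 0.5]
finger_gap: 1.001
finger_force: 0.0
t 31.1667 tcp [447.  -82.9 419. ] grasp [448.5 -83.4 256. ] R [[-0.999, -0.039, 0.009], [-0.039, 0.999, -0.003], [-0.009, -0.003, -1.0]] gap 1.0013613046133218 F [1.  0.4 0.5]
shift cm [ -7.04 -29.49   2.76] turn [ -0.2   0.5 -12.3]
```

```bash
python3 -m pendant '[[[1,-1,-4,0,0,0,-4],[1,-2,-8,0,0,0,-8],[1,-3,-12,0,0,0,-12.3],[1,-4,-16,0,0,0,-12.3],[1,-5,-20,0,0,0,-12.3],[1,-6,-24,1,0,0,-12.3],[1,-7,-28,2,0,0,-12.3],[1,-7,-29.5,2.6,0,0,-12.3],[1,-7,-29.5,2.6,0,0,-12.3],[1,-7,-29.5,2.6,0,0,-12.3],[1,-7,-29.5,2.6,0,0,-12.3]]]' 25
python3 - <<'E'
from h import *
o,r=state();print(np.round(o['joint_positions'],2));f=grab('wrist','w9.png');print(proj(f,[529,-375,142]))
E
```

```text
time_s: 32.08
eef_pos: [526.6, -374.5, 386.9]
tool_rot: [0.0, -0.127, 0.992, 0.001]
wrist_force: [-0.0, 0.2, 0.1]
finger_gap: 1.0
finger_force: 0.0
t 32.0833 tcp [ 526.6 -374.5  386.9] grasp [ 526.7 -374.3  223.9] R [[-0.968, -0.252, 0.0], [-0.252, 0.968, 0.001], [-0.001, 0.001, -1.0]] gap 0.9998312715573546 F [-0.   0.2  0.1]
[ 1.12  0.62 -0.89  1.52  0.5   1.24  1.98]
[278.79218784 229.17779624]
```

View pics/w9.png

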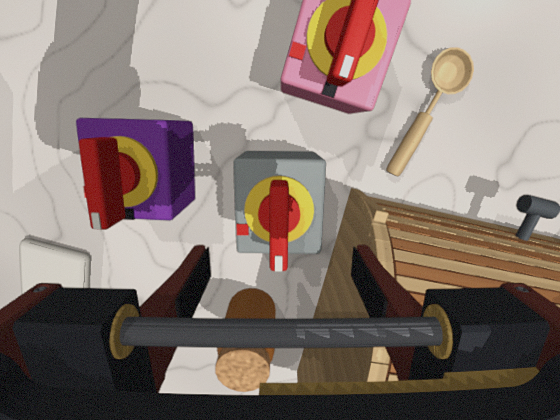

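The bar spans (279,180)–(279,271), centred where (529,-375) projects, so descend, close and turn clockwise.

```bash
python3 -m pendant '[[[1,-0.2,-0.1,4,0,0,0],[1,-0.2,-0.1,7,0,0,0],[1,-0.2,-0.1,9,0,0,0],[1,-0.2,-0.1,9.7,0,0,0],[-1,-0.2,-0.1,9.7,0,0,0],[-1,-0.2,-0.1,9.7,0,0,0],[-1,-0.2,-0.1,9.7,0,0,0],[-1,-0.2,-0.1,9.7,0,0,0],[-1,-0.2,-0.1,9.7,0,0,0],[-1,-0.2,-0.1,9.7,0,0,0],[-1,-0.2,-0.1,9.7,0,0,0],[-1,-0.2,-0.1,9.7,0,0,0],[-1,-0.2,-0.1,9.7,0,0,0],[-1,-0.2,-0.1,9.7,0,0,0],[-1,-0.2,-0.1,9.7,0,0,0],[-1,-0.2,-0.1,9.7,0,0,0],[-1,-0.2,-0.1,9.7,0,0,0],[-1,-0.2,-0.1,9.7,0,0,0],[-1,-0.2,-0.1,9.7,0,0,0]]]' 30
python3 - <<'E'
from h import *
state()
E
```

```text
time_s: 33.72
eef_pos: [528.5, -376.0, 289.9]
tool_rot: [-0.0, -0.126, 0.992, 0.001]
wrist_force: [-4.0, 5.5, 5.4]
finger_gap: 0.422
finger_force: 30.0
t 33.7167 tcp [ 528.5 -376.   289.9] grasp [ 528.4 -375.8  126.9] R [[-0.968, -0.25, -0.001], [-0.25, 0.968, 0.001], [0.0, 0.001, -1.0]] gap 0.42245736128771033 F [-4.   5.5  5.4]
```

Gap 0.42 means the tips pinch the round hub below the bar; reopen a little, lift 6 mm and re-grip.

```bash
python3 -m pendant '[[[0.2,0,0,0,0,0,0],[0.2,0,0,0,0,0,0],[0.2,0,0,0,0,0,0],[0.2,0,0,-0.6,0,0,0],[0.2,0,0,-0.6,0,0,0],[-1,0,0,-0.6,0,0,0],[-1,0,0,-0.6,0,0,0],[-1,0,0,-0.6,0,0,0],[-1,0,0,-0.6,0,0,0],[-1,0,0,-0.6,0,0,0],[-1,0,0,-0.6,0,0,0],[-1,0,0,-0.6,0,0,0],[-1,0,0,-0.6,0,0,0],[-1,0,0,-0.6,0,0,0],[-1,0,0,-0.6,0,0,0]]]' 30
```

```text
time_s: 34.97
eef_pos: [528.4, -376.1, 295.5]
tool_rot: [-0.0, -0.126, 0.992, 0.001]
wrist_force: [-2.6, 5.0, 2.0]
finger_gap: 0.181
finger_force: 30.0
```

```bash
python3 -m pendant '[[[-1,0,0,0,0,0,6],[-1,0,0,0,0,0,12],[-1,0,0,0,0,0,18],[-1,0,0,0,0,0,24],[-1,0,0,0,0,0,30],[-1,0,0,0,0,0,36],[-1,0,0,0,0,0,42],[-1,0,0,0,0,0,48],[-1,0,0,0,0,0,54],[-1,0,0,0,0,0,60],[-1,0,0,0,0,0,61],[-1,0,0,0,0,0,61]]]' 30
python3 -m pendant '[[[0.2,0,0,0,0,0,0],[0.3,0,0,0,0,0,0],[0.3,0,0,0,0,0,0],[0.3,0,0,0,0,0,0],[0.3,0,0,0,0,0,0],[0.3,0,0,-4,0,0,0],[1,0,0,-8,0,0,0],[1,0,0,-12,0,0,0],[1,0,0,-12,0,0,0]]]' 30
python3 - <<'E'
from h import *
state();grab('wrist','w10.png');f=grab('scene','s5.png')
a=cv2.imread('pics/w10.png')[110:300,60:560];b=cv2.resize(cv2.imread('pics/s5.png')[150:320,90:450],(500,236))
cv2.imwrite('pics/fin.png',np.vstack([a,b]))
E
```

```text
time_s: 35.97
eef_pos: [528.2, -376.8, 295.5]
tool_rot: [-0.0, 0.394, 0.919, -0.001]
wrist_force: [-3.7, 1.9, 1.9]
finger_gap: 0.18
finger_force: 30.0
time_s: 36.72
eef_pos: [530.2, -376.8, 424.4]
tool_rot: [0.006, 0.395, 0.919, -0.001]
wrist_force: [0.6, -0.1, -0.2]
finger_gap: 0.821
finger_force: 0.0
t 36.7167 tcp [ 530.2 -376.8  424.4] grasp [ 531.9 -377.8  261.4] R [[-0.688, 0.726, 0.01], [0.726, 0.688, -0.006], [-0.012, 0.003, -1.0]] gap 0.8210790008685604 F [ 0.6 -0.1 -0.2]
```

View pics/fin.png

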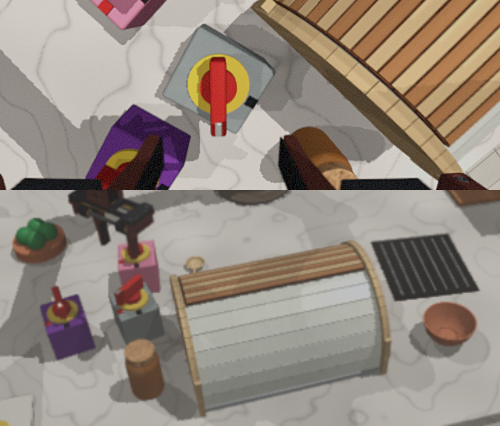

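The nose covers the red mark, the cover looks as it did at the start and the mat is empty. Handing in.

```bash
python3 -c "
from plant import ctrl
print(ctrl.close_job())"
```

```text
the job is handed in; nothing more can be done
None
```

The job is handed in: the amber and clear shakers, the only two present, stand upright in the cabinet, the cover is fully down on its stop, and the isolator was turned on only after that; the spoon, bowl and jar were never touched.

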